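Trip-test the bench supply box, reset it and probe the board

TASK

Test the trip box on the phone-repair bench: press its round test button so that the lever drops, let go of the button, and lift the lever fully back up. Then take the spring probe from its stand and hold it, standing square to the sloping circuit board (not plumb upright), with its tip on the round bare copper pad inside the white ring, pressing lightly so that the spring tip is about half way in. Finish while holding it there (do not let go), with the lever still up and the things lying about left alone.

Things in the scene. Friction and masses are not known exactly. Their poses are not given: they have to be found in the camera images.
- trip_box: Fixed grey box 130 x 120 mm, 80 mm high, standing on the bench; three dark sockets on its front (-x) face. Origin: centre of its underside; x runs front to back, z up. On top: a black test button (on its -y half) and a black ball-ended lever (on its +y half), 58 mm apart in y.
- button_top (a point): Centre of the top face of the black round test button (20 mm diameter), 92 mm above the bench when not pressed. Pressed straight down; its guard ring (32 mm diameter) is 3 mm high on the box top, well below the button when fully pressed.
- test_button (a joint): Test button travel in m: 0 = out, 0.006 = fully in; springs back by itself. About 1.2 N to start, 4 N fully in. From about 3 mm in it kicks the lever over and the lever falls by its own weight.
- lever_pivot (a point): Axis of the lever on the box, 70 mm above the bench (10 mm under the box top); the lever swings in the vertical plane of the box's x and z axes through this point, its axis is the box's y.
- lever_ball (a point): Centre of the ball (18 mm diameter) at the lever's end, 62 mm from the pivot; the stem is 10 mm thick. Up: it leans 0.2 rad past upright to the box's back (+x), against a stop, ball 131 mm above the bench. Dropped: it leans 0.65 rad from upright to the box's front (-x), ball 119 mm above the bench.
- test_lever (a joint): Lever angle in rad: 0 = fully up (reset, start), 0.85 = dropped. Light (under 1 N at the ball), falls to either stop under its own weight from the upright at 0.2. It can be swung back by pushing the ball from the front towards the box's back (+x) and slightly upward, until it meets the rear stop.
- probe: Loose black probe, 70 g, upright in its stand. Origin: on its axis under its round shoulder (28 mm diameter, 6 mm thick) that rests on the stand; z along the axis away from the tip, x and y square to the flat sides of the grip, 16 x 16 mm, from 6 to 85 mm above the origin (hold at 55). 3 mm cap above. Below the origin: steel nose 12 mm diameter, 30 mm long, then the brass spring tip.
- probe_tip (a point): End of the rounded brass spring tip (5 mm diameter), on the probe's axis 46 mm below the origin when not pressed; moves with the spring tip.
- probe_plunger (a joint): How far the spring tip is pushed into the probe, in m: 0 = out, 0.010 = all the way in; half way (0.005) takes about 2 N, stiffness 300 N/m, 0.5 N to start.
- probe_stand: Fixed aluminium block 64 x 64 mm, 60 mm high, on a thin 90 mm rubber foot; origin centre of its underside. The probe hangs in a through hole of 18 mm diameter in the middle of its top; lift the probe straight up by at least 50 mm to clear it.
- test_pad: Round bare copper pad, 14 mm diameter, raised 1.5 mm, ringed by a thin white 24 mm circle, on a fixed dark green circuit board 100 x 150 mm (the other parts on it are rectangular, up to 3 mm high). Origin: centre of the pad's top face, about 67 mm above the bench; z is the outward normal of the board, which slopes 0.35 rad (20 degrees), facing up and to the front of its stand (-x of the stand).
- screwdriver: Loose screwdriver lying on the bench, a bystander; origin on its axis at the underside.
- screw_jar: Loose small jar, 52 mm diameter, 60 mm high, a bystander; origin centre of the underside.
- phone: Loose black phone 72 x 148 x 9 mm lying flat, a bystander; origin centre of the underside.

How it is judged:
By the outcome, as a careful person would: the job done as asked, in the order asked, and still so for the second after the job is handed in, while the arm keeps its last pose, push and grip.
It also fails if it takes over 54 s, if anything falls off the work surface, if the arm or the gripper's body presses on something with over 40 N, if the wrist force passes 120 N, or if a joint passes its speed limit or range.

ROBOT

A 6-joint arm with a two-finger parallel gripper is mounted at the origin on the work surface. World frame = base frame: x ahead of the robot, y to its left, z up, the work surface at z = 0. Lengths are in m, angles in degrees, forces in N, time in s.
With the tool pointing down it reaches from about 0.35 to 0.85 m from the base axis. Payload 8.1 kg.
Tool frame: the origin (TCP) lies at the very end of the fingers, on their centre line; the grasp point (between the pads) lies 19 mm behind it (tcp_to_grasp is the distance from the TCP to the grasp point, in m); y points along the fingers, z is the direction in which the jaws open and shut, and the axes are right-handed (so a half turn about y gives the same grasp; the last joint's range is limited). The gripper opens to 85 mm and grips with 20 to 120 N. Pads are 22 mm wide; open, the fingers measure 114 mm over their backs; the gripper's body (76 mm by 85 mm) begins 54 mm behind the grasp point. The pads swing forward as they close: fully open they stand 13 mm farther back than shut.
Start: joints at [62.086, 7.471, 85.268, -0, 87.261, -4.893], TCP at [0.235, 0.552, 0.231] pointing down, gripper open.
Joint ranges: [-169.43, 169.43], [-51.17, 129.36], [1.28, 143.12], [-76.62, 256.62], [0, 156.53], [-152.29, 152.29]. Speed limits (degrees/s): [136.94, 136.94, 159.86, 180, 180, 180].

INTERFACE

Orientations are given as [roll, pitch, yaw] about the fixed x, y, z axes, in that order (R = Rz(yaw) Ry(pitch) Rx(roll)).
In Python, from cell import read_state, snapshot, calibration, close_job, boxes_of, regions_of, tcp_to_grasp gives the robot as it stands. The module is installed in compiled form; this text tells all that it offers.
- The arm moves only by the shell command python3 -m pendant 'ROWS' [FORCE]. ROWS is JSON, a list of rows, each a list of 7 numbers: the turn, a rotation vector about the tool's x, y, z in degrees, then the shift along the tool's x, y, z in m, then the opening, from 0 (shut) to 1 (fully open). A call has 1 to 5 rows; each row is the pose to reach, as a shift and turn from the pose measured when the call began, along the tool's axes at that moment; what a row does not reach only later rows make up. A row lasts 1/8 s, in which the tool goes at most 62.5 mm and 10.7 degrees, less where a joint would pass 70% of its speed; a pose out of reach is approached as far as the arm can. A call with a gripper value outside its range is refused whole. The fingers move at their own pace and stop on an object; FORCE is the grip in N (left out, the last holds). Time passes only in rows, so rows that repeat a pose let the fingers close. It gives the time, the measured TCP pose, the force and the opening at its end, in the units of the state.
- read_state(): the state, without advancing time (a new reading comes with each control period).
- snapshot(name): name is "side" or "top" or "wrist"; returns (picture, depth): 480x640x3 uint8, red, green, blue; 480x640 float32, m along the optical axis (not along the pixel's ray), 0 where there is no reading.
- calibration(name): a dict with "fx", "fy", "cx", "cy" (pixels), "cam_to_world" (4x4, takes a point from camera to world coordinates). Camera axes: x right, y down, z forward; pixel columns grow to the right and rows downward; lengths in m; the calibration is good to about 2 mm. A picture is of the moment at which its call begins: read the wrist's pose just before it. calibration takes no time and is no camera call; for the wrist camera it gives the pose at the moment of the call.
- close_job(): hands the job in, once; it reports no verdict.
Trained networks look in the newest picture that a camera, given by its name, has taken for a name from the list of things; names that differ only in an ending like _2 or _b are one class to them, and where a whole thing is asked for, a point or a joint stands for the part that bears it (a point fixed in the world has none). Each returns a list of dicts, best first, with "confidence" (0 to 1); they miss things now and then, are a little off and sometimes report something else, mostly with a low value. They report only what shows in the picture. A call takes as long as a camera call.
- boxes_of(target, camera): "position" ([column, row] in pixels, amid what is visible of it).
- regions_of(target, camera): "mask" (480x640 bool, what is visible of it) and "position" ([column, row] in pixels, amid what is visible of it).
The state is a dict: "time": time; "joint_positions": joint angles; "joint_velocities": joint speeds; "joint_torque": joint torques, N m; "ee_pos": TCP position; "eef_rot": TCP orientation; "wrist_force": force on the tool from outside, world axes, zero at the start; "wrist_torque": the same for the moment, N m; "gripper_width": finger opening in m.
Only numpy, scipy, OpenCV 4.12 (cv2) and the standard library are available. Lean on these libraries where they do the work, as an engineer would, in place of code of your own. Each camera call takes 0.05 s, during which the arm holds its last target. There are 200 camera calls.

## Working session

There is one attempt and no reset: what is moved stays moved. The work goes in short steps, Python scripts to look and compute and a shell command to move; the robot and the scene stay as the last step left them, time stands still between calls to the robot, and variables do not carry over. Pictures are saved under pics/ and viewed, about 8 in all and at most 12, crops included, and the job is handed in when it is done.

```bash
mkdir -p pics; cat > h.py <<'E'
import numpy as np, cv2
from scipy.spatial.transform import Rotation as R
from cell import *
def cloud(cam,depth):
    c=calibration(cam); v,u=np.mgrid[0:480,0:640]; d=depth
    P=np.stack([(u-c['cx'])/c['fx']*d,(v-c['cy'])/c['fy']*d,d],-1)
    T=np.array(c['cam_to_world']); W=P@T[:3,:3].T+T[:3,3]; W[d==0]=np.nan
    return W
def pose():
    s=read_state(); return np.array(s['ee_pos']), R.from_euler('xyz',s['eef_rot'],degrees=True)
def save(n,im): cv2.imwrite('pics/'+n+'.png',cv2.cvtColor(im,cv2.COLOR_RGB2BGR))
def go(p,Rt=None):
    "shift & rotvec in tool axes to reach world p, rotation Rt"
    p0,R0=pose(); s=R0.inv().apply(np.array(p)-p0)
    r=np.zeros(3) if Rt is None else (R0.inv()*Rt).as_rotvec(degrees=True)
    print('turn',r.round(2),'shift',s.round(4))
E
cat > a.py <<'E'
from h import *
s=read_state(); print(s); print(pose()[1].as_matrix().round(3), tcp_to_grasp)
for cam in ['top','side']:
    im,d=snapshot(cam); save(cam,im); np.save(cam+'.npy',d); W=cloud(cam,d)
    c=calibration(cam); print(cam,np.array(c['cam_to_world']).round(3).tolist(),c['fx'])
    for t in ['button_top','lever_ball','trip_box','probe','probe_stand','test_pad','screwdriver','screw_jar','phone']:
        r=regions_of(t,cam)
        if not r: print(t,None); continue
        r=r[0]; m=r['mask']; q=W[m]; q=q[~np.isnan(q[:,0])]
        print(t,round(r['confidence'],2),np.round(r['position']),m.sum(),np.median(q,0).round(3),'min',np.percentile(q,2,axis=0).round(3),'max',np.percentile(q,98,axis=0).round(3))
E
python3 a.py
```

```text
{'time': 0.0, 'joint_positions': array([ 6.20875977e+01,  7.51577601e+00,  8.53309745e+01,  2.32482668e-04,
        8.72621068e+01, -4.89258792e+00]), 'joint_velocities': array([ 0.01363815, -0.07158764,  0.02314634,  0.10954595, -0.00354987,
       -0.06560748]), 'joint_torque': array([ 1.04543757e-03, -5.69375432e+01, -5.00574911e+01, -1.07740232e-04,
        1.40252011e-02,  4.24634050e-05]), 'ee_pos': array([0.23433695, 0.55173048, 0.23022123]), 'eef_rot': array([-9.01084408e+01,  9.51556693e-03, -2.30198347e+01]), 'wrist_force': array([-0.50181575, -0.86902252,  0.07994463]), 'wrist_torque': array([ 0.00768842,  0.0191078 , -0.00201218]), 'gripper_width': 0.08566548163267956}
[[ 0.92  -0.001  0.391]
 [-0.391 -0.002  0.92 ]
 [-0.    -1.    -0.002]] 0.0187
top [[-0.027, -0.996, 0.081, 0.561], [-0.999, 0.025, -0.029, 0.012], [0.027, -0.082, -0.996, 1.127], [0.0, 0.0, 0.0, 1.0]] 493.6459305865428
button_top 0.57 [451. 293.] 75 [ 0.517 -0.297  0.091] min [ 0.509 -0.307  0.084] max [ 0.525 -0.29   0.095]
lever_ball None
trip_box 0.91 [436. 293.] 3832 [ 0.522 -0.259  0.079] min [ 0.454
[... 863 characters left out ...]
0.008] min [ 0.684 -0.348  0.002] max [ 0.771 -0.207  0.01 ]
trip_box 0.87 [374. 198.] 2976 [ 0.523 -0.229  0.073] min [ 0.448 -0.317  0.007] max [ 0.596 -0.19   0.109]
probe 0.74 [347. 369.] 583 [0.545 0.3   0.104] min [0.534 0.289 0.061] max [0.556 0.306 0.147]
probe_stand 0.58 [349. 401.] 2808 [0.541 0.316 0.037] min [0.499 0.265 0.002] max [0.592 0.342 0.061]
test_pad 0.59 [345. 253.] 25 [ 0.567 -0.013  0.065] min [ 0.563 -0.022  0.062] max [ 0.572 -0.008  0.068]
screwdriver 0.69 [229. 260.] 481 [ 0.834 -0.027  0.019] min [ 0.788 -0.042  0.004] max [ 0.881 -0.02   0.026]
screw_jar None
phone 0.57 [289. 206.] 953 [ 0.728 -0.269  0.008] min [ 0.684 -0.345 -0.   ] max [ 0.774 -0.207  0.01 ]
```

```bash
cat > b.py <<'E'
from h import *
im=cv2.imread('pics/top.png'); d=np.load('top.npy'); W=cloud('top',d)
# fit rectangle to box top
def rect(c,r,z0,z1):
    m=(np.hypot(W[...,0]-c[0],W[...,1]-c[1])<r)&(W[...,2]>z0)&(W[...,2]<z1)
    q=W[m][:,:2]; print(cv2.minAreaRect((q*1000).astype(np.float32)),m.sum())
rect((.522,-.262),.12,.072,.086)
rect((.545,.287),.08,.054,.064)
# board plane
m=(np.hypot(W[...,0]-.566,W[...,1]+.017)<.035); q=W[m]; A=np.c_[q[:,:2],np.ones(len(q))]
for _ in range(4):
    k=np.linalg.lstsq(A,q[:,2],rcond=None)[0]; e=abs(q[:,2]-A@k); s=e<.002 if _>0 else e<.004; A=A[s]; q=q[s]
n=np.r_[-k[:2],1]; n/=np.linalg.norm(n); print('n',n,np.degrees(np.arccos(n[2])),np.degrees(np.arctan2(n[1],n[0])),len(q),'z at',k@[.566,-.017,1])
def crop(u0,u1,v0,v1,w,h): return cv2.resize(im[v0:v1,u0:u1],(w,h),interpolation=cv2.INTER_CUBIC)
a=crop(380,500,240,350,400,367); b=crop(265,385,220,330,400,367)
cv2.imwrite('pics/c1.png',np.hstack([a,b]))
E
python3 b.py
```

```text
((521.6318359375, -268.67523193359375), (121.04739379882812, 130.78758239746094), 67.89521026611328) 3265
((544.6956787109375, 292.53924560546875), (64.72396087646484, 64.13579559326172), 71.51054382324219) 707
n [-0.32275209  0.06230197  0.94443081] 19.19051349081501 169.07437504024483 536 z at 0.06531231538604895
```

View pics/top.png

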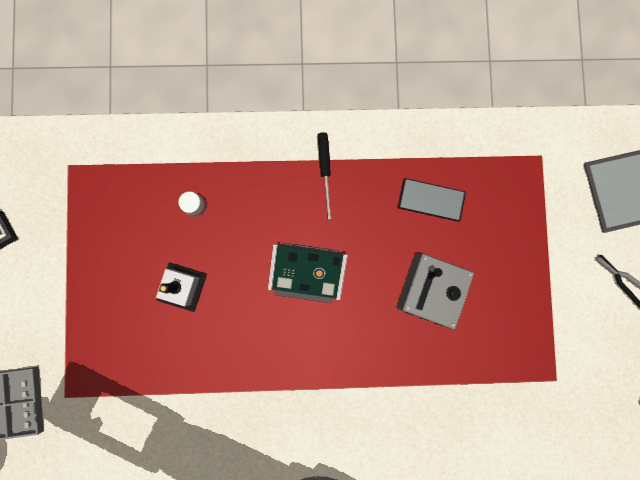

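View pics/c1.png

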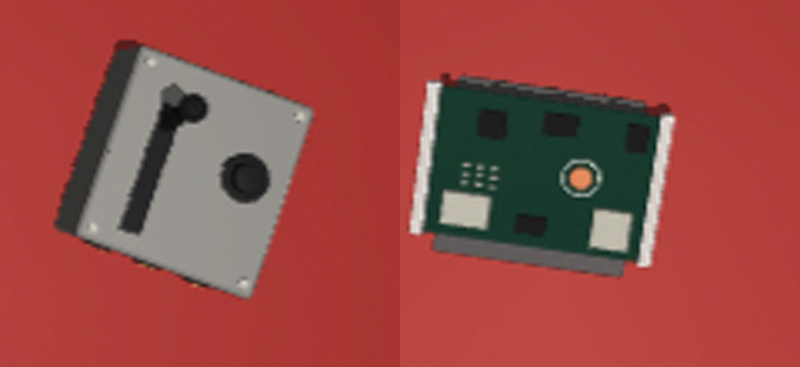

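The pictures show the trip box at about (436,293) with the lever slot along image up-right and the button at (453,293), plus the board with its pad at (320,273) and the probe stand at (180,288). The box measures 121 x 131 mm, as it should, at yaw -22°. The tool is already nearly aligned with it.

```bash
python3 -m pendant '[[0,0,0,0.2,0.01,-0.22,0],[0,0,0,0.2,0.01,-0.22,0],[0,0,0,0.2,0.01,-0.22,0],[0,0,0,0.2,0.01,-0.22,0],[0,0,0,0.2,0.01,-0.22,0]]' && python3 -m pendant '[[0,0,0,0.2,0.01,-0.22,0],[0,0,0,0.2,0.01,-0.22,0],[0,0,0,0.2,0.01,-0.22,0],[0,0,0,0.2,0.01,-0.22,0],[0,0,0,0.2,0.01,-0.22,0]]' && python3 -c "
from h import *; go([.516,-.297,.2])"
```

```text
time: 1.62
ee_pos: [0.3331, 0.2695, 0.2214]
eef_rot: [-90.0, -0.0, -23.1]
wrist_force: [0.2, -0.2, 0.1]
gripper_width: -0.0003
time: 2.25
ee_pos: [0.4315, -0.0137, 0.2118]
eef_rot: [-90.0, -0.1, -23.1]
wrist_force: [1.1, 1.1, -0.2]
gripper_width: -0.0002
turn [0. 0. 0.] shift [ 0.189   0.012  -0.2273]
```

```bash
python3 -m pendant '[[0,0,0,0.13,0.01,-0.227,0],[0,0,0,0.13,0.01,-0.227,0],[0,0,0,0.13,0.01,-0.227,0],[0,0,0,0.13,0.01,-0.227,0],[0,0,0,0.13,0.01,-0.227,0]]'; cat > c.py <<'E'
from h import *
import sys
n=sys.argv[1]; im,d=snapshot('wrist'); save(n,im); W=cloud('wrist',d); np.savez(n+'.npz',W=W)
for t in sys.argv[2:]:
    for r in regions_of(t,'wrist')[:2]:
        m=r['mask']; q=W[m]; q=q[~np.isnan(q[:,0])]
        if len(q): print(t,round(r['confidence'],2),np.round(r['position']),m.sum(),np.median(q,0).round(4),'mean',q.mean(0).round(4),'min',np.percentile(q,2,axis=0).round(3),'max',np.percentile(q,98,axis=0).round(3))
p,_=pose(); print(p)
E
python3 c.py w1 button_top lever_ball trip_box
```

```text
time: 2.88
ee_pos: [0.4613, -0.277, 0.2014]
eef_rot: [-90.0, -0.1, -23.3]
wrist_force: [1.2, 0.4, 0.0]
gripper_width: 0.0001
lever_ball 0.54 [392. 320.] 169 [ 0.5513 -0.2508  0.092 ] mean [ 0.5513 -0.2509  0.0917] min [ 0.549 -0.255  0.083] max [ 0.554 -0.247  0.1  ]
trip_box 0.83 [373. 255.] 16059 [ 0.4913 -0.2507  0.0812] mean [ 0.497  -0.2515  0.0777] min [ 0.446 -0.31   0.029] max [ 0.564 -0.199  0.083]
[ 0.46180746 -0.27261869  0.2017611 ]
```

View pics/w1.png

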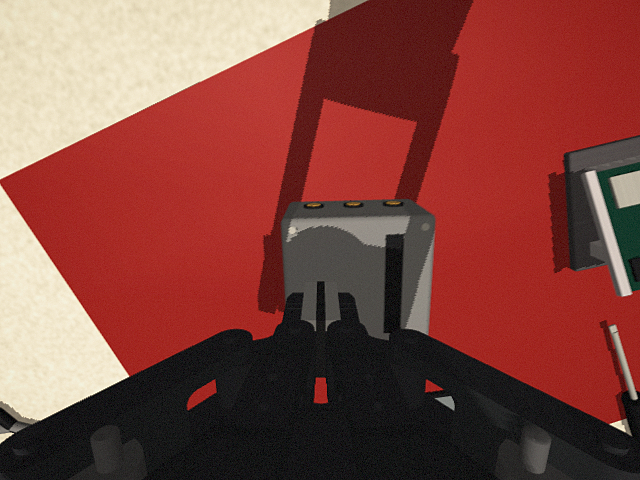

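The fingers hide the button in this view. The box top's front part, with corners at (285,215) and (433,215), and the lever slot at column 393 are visible. I'll fit the box frame from these.

```bash
cat > d.py <<'E'
from h import *
W=np.load('w1.npz')['W']; im=cv2.imread('pics/w1.png')
m=(abs(W[...,2]-.080)<.003)&(np.hypot(W[...,0]-.52,W[...,1]+.267)<.1); m=m.astype(np.uint8); m=cv2.morphologyEx(m,cv2.MORPH_OPEN,np.ones((3,3)))>0
q=W[m]; print(np.median(q[:,2]),len(q))
for yaw in (-21,-22,-23):
    a=np.radians(yaw); ex=np.array([np.cos(a),np.sin(a)]); ey=np.array([-ex[1],ex[0]])
    x=q[:,:2]@ex; y=q[:,:2]@ey
    # front edge x as function of y
    fr=[np.percentile(x[(y>b)&(y<b+.01)],.5) for b in np.arange(y.min()+.005,y.max()-.012,.012)]
    le=[(np.percentile(y[(x>b)&(x<b+.01)],.5),np.percentile(y[(x>b)&(x<b+.01)],99.5)) for b in np.arange(min(fr)+.005,min(fr)+.06,.012)]
    print(yaw,np.round(fr,4),np.round(le,4).tolist())
    f=np.median(fr); yc=np.mean(np.median(le,0)); c=(f+.065)*ex+yc*ey; print('centre',c)
    dark=(im.max(2)<30)&m
    yd=y[(im.max(2)[m]<30)&(x<f+.08)]; print('slot y local',np.percentile(yd-yc,[10,50,90]) if len(yd) else None)
# top cam lever dark points & button
d=np.load('top.npy'); T=cloud('top',d); k=(np.hypot(T[...,0]-.52,T[...,1]+.267)<.1)&(T[...,2]>.086); q=T[k]
a=np.radians(-22); ex=np.array([np.cos(a),np.sin(a)]); ey=np.array([-ex[1],ex[0]]); l=q[:,:2]-[.5216,-.2687]
L=np.c_[l@ex,l@ey,q[:,2]]
for s in (L[:,1]<-.01,L[:,1]>0): print(np.median(L[s],0).round(4),L[s].min(0).round(4),L[s].max(0).round(4),s.sum())
E
python3 d.py
```

```text
0.08134053626246243 13516
-21 [0.5188 0.5187 0.5189 0.5193 0.5193 0.5196 0.5199 0.52   0.5204] [[-0.1212, -0.0038], [-0.1214, -0.004], [-0.1214, -0.004], [-0.1215, -0.0042], [-0.1221, -0.0046]]
centre [ 0.5230353  -0.26795765]
slot y local [0.02171826 0.02711975 0.03224979]
-22 [0.5207 0.5203 0.5204 0.5205 0.5203 0.5205 0.5205 0.5204 0.5206] [[-0.112, 0.0055], [-0.112, 0.0054], [-0.1118, 0.0057], [-0.1117, 0.0056], [-0.1119, 0.0054]]
centre [ 0.52289226 -0.26865381]
slot y local [0.02232083 0.02756596 0.0327356 ]
-23 [0.5223 0.5218 0.5217 0.5216 0.5212 0.5211 0.5207 0.5207 0.5206] [[-0.103, 0.0147], [-0.1024, 0.0148], [-0.1022, 0.0153], [-0.1018, 0.0154], [-0.102, 0.0155]]
centre [ 0.52264403 -0.26904178]
slot y local [0.02248432 0.02778682 0.03289934]
[ 0.0071 -0.0286  0.0914] [-0.0025 -0.0385  0.0861] [ 0.0199 -0.0199  0.0961] 73
[0.0284 0.0302 0.1345] [0.0177 0.0208 0.0863] [0.0409 0.0373 0.1408] 92
```

```bash
python3 -c "
from h import *; go([.518,-.298,.102],R.from_euler('xyz',[-90,0,-22],degrees=True))"
```

```text
turn [-0.07 -1.12  0.08] shift [ 0.0615  0.0998 -0.0014]
```

```bash
python3 -c "
from h import *; print(read_state()['joint_positions'].round(1))
for y in (-112,68): go([.518,-.298,.13],R.from_euler('xyz',[-90,0,y],degrees=True))"
```

```text
[-3.61e+01 -1.60e+00  9.77e+01  1.00e-01  8.38e+01 -1.03e+02]
turn [-0.12 88.88  0.  ] shift [ 0.0615  0.0718 -0.0014]
turn [  0.   -91.12   0.12] shift [ 0.0615  0.0718 -0.0014]
```

```bash
python3 -m pendant '[[0,89,0,0.0615,0.06,-0.0014,0],[0,89,0,0.0615,0.06,-0.0014,0],[0,89,0,0.0615,0.06,-0.0014,0],[0,89,0,0.0615,0.06,-0.0014,0],[0,89,0,0.0615,0.06,-0.0014,0]]'; python3 -m pendant '[[0,36,0,0,0,0,0],[0,36,0,0,0,0,0],[0,36,0,0,0,0,0],[0,36,0,0,0,0,0]]'; python3 -c "
from h import *; go([.518,-.298,.102],R.from_euler('xyz',[-90,0,-112],degrees=True))"
```

```text
time: 3.7
ee_pos: [0.5184, -0.2958, 0.1422]
eef_rot: [-89.9, 0.0, -77.1]
wrist_force: [0.1, 0.3, 0.6]
gripper_width: 0.0001
time: 4.2
ee_pos: [0.5189, -0.2936, 0.1427]
eef_rot: [-89.9, 0.1, -113.1]
wrist_force: [-0.5, 0.8, -0.3]
gripper_width: 0.0
turn [-0.11 -1.14 -0.09] shift [0.0045 0.0407 0.0008]
```

```bash
python3 -m pendant '[[0,-1.1,0,0.0045,0.04,0.001,0],[0,-1.1,0,0.0045,0.05,0.001,0],[0,-1.1,0,0.0045,0.0565,0.001,0],[0,-1.1,0,0.0045,0.0565,0.001,0],[0,-1.1,0,0.0045,0.0565,0.001,0]]'; python3 -m pendant '[[0,0,0,0,-0.03,0,0],[0,0,0,0,-0.09,0,0],[0,0,0,0,-0.12,0,0],[0,0,0,0,-0.12,0,0]]'; cat > e.py <<'E'
from h import *
import sys
im,d=snapshot('top'); T=cloud('top',d); k=(np.hypot(T[...,0]-.52,T[...,1]+.267)<.1)&(T[...,2]>.086)&(T[...,2]<.145); q=T[k]
a=np.radians(-22); ex=np.array([np.cos(a),np.sin(a)]); ey=np.array([-ex[1],ex[0]]); l=q[:,:2]-[.5225,-.2686]
L=np.c_[l@ex,l@ey,q[:,2]]; L=L[L[:,1]>.01]
print(np.median(L,0).round(4),L.min(0).round(4),L.max(0).round(4),len(L))
save('t_'+sys.argv[1],im); save('tc_'+sys.argv[1],cv2.resize(im[230:360,370:510],(560,520),interpolation=cv2.INTER_CUBIC))
E
python3 e.py 2
```

```text
time: 4.82
ee_pos: [0.5191, -0.2981, 0.0876]
eef_rot: [-89.8, 0.1, -112.0]
wrist_force: [-0.0, 2.0, 4.7]
gripper_width: 0.0003
time: 5.32
ee_pos: [0.5207, -0.2997, 0.2124]
eef_rot: [-89.3, -0.0, -112.0]
wrist_force: [-0.8, -0.1, 0.3]
gripper_width: -0.0001
[-0.0133  0.0292  0.12  ] [-0.0597  0.0194  0.0864] [0.0128 0.051  0.1299] 114
```

```bash
python3 -c "
from h import *
for z in (.17,.108): go([.4639,-.2136,z],R.from_euler('xyz',[-90,0,-112],degrees=True))"
```

```text
turn [-0.45 -0.04 -0.02] shift [-0.0581  0.0391 -0.0839]
turn [-0.45 -0.04 -0.02] shift [-0.0581  0.1011 -0.0844]
```

```bash
python3 -m pendant '[[-0.45,0,0,-0.058,0.01,-0.084,0],[-0.45,0,0,-0.058,0.04,-0.084,0],[-0.45,0,0,-0.058,0.101,-0.084,0],[-0.45,0,0,-0.058,0.101,-0.084,0],[-0.45,0,0,-0.058,0.101,-0.084,0]]'; python3 -c "
from h import *
a=np.radians(-22); ex=np.array([np.cos(a),np.sin(a)]); p,_=pose(); l=p[:2]-[.5225,-.2686]; print(l@ex,l@[-ex[1],ex[0]])"; python3 -m pendant '[[0,0,0,0,0,0.02,0],[0,0,0,0,0,0.035,0],[0,0,0,0,0,0.05,0],[0,0,0,0,0,0.062,0],[0,0,0,0,0,0.07,0]]'
```

```text
time: 6.0
ee_pos: [0.4646, -0.2143, 0.1091]
eef_rot: [-90.0, 0.0, -112.1]
wrist_force: [0.5, -0.8, 0.5]
gripper_width: 0.0003
-0.07403271581253824 0.028665114931433106
time: 6.62
ee_pos: [0.5324, -0.2425, 0.1135]
eef_rot: [-89.6, -0.0, -112.1]
wrist_force: [-0.3, -0.1, -0.5]
gripper_width: 0.0003
```

```bash
python3 -m pendant '[[0,0,0,0,0,0.002,0],[0,0,0,0,0,0.004,0],[0,0,0,0,0,0.005,0],[0,0,0,0,0,0.006,0],[0,0,0,0,0,0.006,0]]'; python3 -m pendant '[[0,0,0,0,0,0.001,0],[0,0,0,0,0,0.002,0],[0,0,0,0,0,0.003,0],[0,0,0,0,0,0.003,0]]'
```

```text
time: 7.25
ee_pos: [0.5378, -0.2447, 0.1133]
eef_rot: [-89.6, -0.0, -112.1]
wrist_force: [0.9, 0.5, 0.6]
gripper_width: -0.0003
time: 7.75
ee_pos: [0.5406, -0.2458, 0.1133]
eef_rot: [-89.6, -0.0, -112.1]
wrist_force: [-0.5, -0.1, 0.0]
gripper_width: 0.0001
```

```bash
python3 -m pendant '[[0,0,0,0,0,-0.04,0],[0,0,0,0,-0.03,-0.08,0],[0,0,0,0,-0.1,-0.12,0],[0,0,0,-0.06,-0.12,-0.14,0],[0,0,0,-0.1,-0.12,-0.14,0]]'; python3 e.py 3
```

```text
time: 8.38
ee_pos: [0.4485, -0.0999, 0.2359]
eef_rot: [-89.3, -0.0, -112.2]
wrist_force: [-0.2, 0.1, 0.3]
gripper_width: 0.0
[0.0279 0.03   0.135 ] [0.0177 0.0198 0.0861] [0.0401 0.0525 0.1408] 91
```

View pics/tc_3.png

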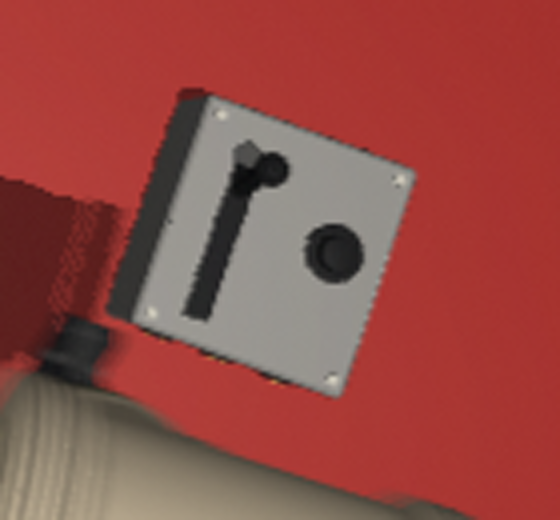

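The lever is back where it started: the ball's local x is 0.028 and its top z is 0.141. Next is the probe.

```bash
python3 - <<'E'
from h import *
d=np.load('top.npy'); T=cloud('top',d); k=(np.hypot(T[...,0]-.545,T[...,1]-.29)<.04)&(T[...,2]>.142); print(T[k].mean(0),T[k].min(0),T[k].max(0),k.sum())
go([.515,.215,.235],R.from_euler('xyz',[-90,0,-110],degrees=True))
E
```

```text
[0.54438951 0.29181916 0.14561397] [0.53508845 0.28315521 0.14210901] [0.55293577 0.30101487 0.15069195] 66
turn [-0.65 -2.01 -0.19] shift [-0.3112  0.001  -0.0556]
```

```bash
python3 -m pendant '[[-0.6,-2,0,-0.311,0,-0.056,1],[-0.6,-2,0,-0.311,0,-0.056,1],[-0.6,-2,0,-0.311,0,-0.056,1],[-0.6,-2,0,-0.311,0,-0.056,1],[-0.6,-2,0,-0.311,0,-0.056,1]]'; python3 -m pendant '[[0,0,0,0,0,0,1],[0,0,0,0,0,0,1]]'; python3 c.py w2 probe probe_stand
```

```text
time: 9.05
ee_pos: [0.5128, 0.2075, 0.2359]
eef_rot: [-89.9, 0.2, -110.0]
wrist_force: [-0.2, -0.8, -1.0]
gripper_width: 0.0851
time: 9.3
ee_pos: [0.5125, 0.2074, 0.2355]
eef_rot: [-90.0, 0.1, -109.9]
wrist_force: [0.3, -1.0, 0.6]
gripper_width: 0.0852
probe 0.68 [324. 108.] 1109 [0.5457 0.2898 0.1462] mean [0.5457 0.2902 0.1242] min [0.535 0.28  0.066] max [0.557 0.301 0.15 ]
probe_stand 0.76 [323. 129.] 7382 [0.5443 0.2893 0.0611] mean [0.5458 0.2904 0.0433] min [0.5   0.245 0.006] max [0.595 0.339 0.063]
[0.512857   0.20614272 0.23598089]
```

View pics/w2.png

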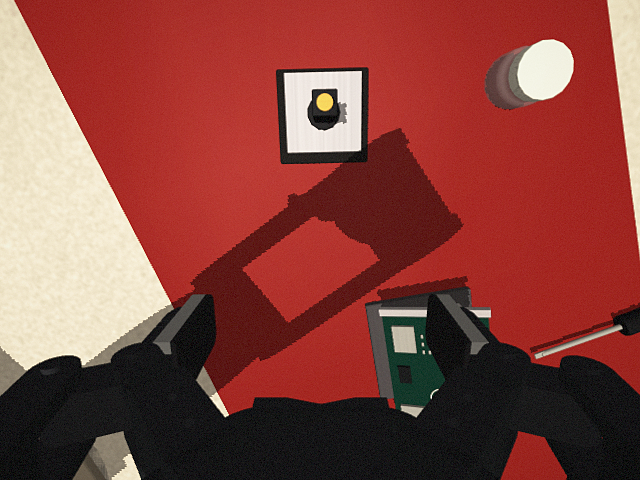

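Stand at (323,115) and the probe's square black grip with a yellow cap at (324,103), both nearly aligned with the image axes. I'll measure the yaws.

```bash
python3 - <<'E'
from h import *
W=np.load('w2.npz')['W']; im=cv2.imread('pics/w2.png')
h=np.hypot(W[...,0]-.545,W[...,1]-.29)
for r,a,b in ((.03,.140,.156),(.06,.056,.066)):
    m=(h<r)&(W[...,2]>a)&(W[...,2]<b); q=W[m]; print(cv2.minAreaRect((q[:,:2]*1000).astype(np.float32)),m.sum(),q.mean(0),np.median(q[:,2]))
    u=np.argwhere(m)[:,::-1].astype(np.float32); print('px',cv2.minAreaRect(u))
d=np.load('top.npy'); W=cloud('top',d)
# board: big fit with rails excluded; yaw from outline of green
imt=cv2.imread('pics/top.png'); g=(imt[...,1].astype(int)>imt[...,2]+15)&(np.hypot(W[...,0]-.566,W[...,1])<.12)&(W[...,2]>.02)
q=W[g]; A=np.c_[q[:,:2],np.ones(len(q))]
for _ in range(4):
    k=np.linalg.lstsq(A,q[:,2],rcond=None)[0]; e=abs(q[:,2]-A@k); s=e<.003; A=A[s]; q=q[s]
n=np.r_[-k[:2],1]; n/=np.linalg.norm(n); print('n',n,np.degrees(np.arccos(n[2])),np.degrees(np.arctan2(n[1],n[0])),len(q),'z',k@[.566,-.017,1])
print(cv2.minAreaRect((q[:,:2]*1000).astype(np.float32)))
p,r=pose()
E
```

```text
((546.9444580078125, 292.1407165527344), (16.091691970825195, 15.650758743286133), 70.5145034790039) 727 [0.54686535 0.29189799 0.14737354] 0.1469348285540465
px ((324.5, 102.0), (28.0, 25.0), 90.0)
((546.984130859375, 292.3622741699219), (64.08566284179688, 64.10743713378906), 71.24603271484375) 4890 [0.54695713 0.29276681 0.06163143] 0.061615380066651265
px ((322.5, 111.0), (80.0, 77.0), 90.0)
n [-0.33760803  0.05680314  0.9395713 ] 20.02031466848284 170.44933636598597 1945 z 0.0650436033624543
((569.4935913085938, 9.133476257324219), (140.150390625, 94.20265197753906), 80.34362030029297)
```

```bash
python3 -c "
from h import *; go([.545,.291,.19],R.from_euler('xyz',[-90,0,-110],degrees=True))"
```

```text
turn [-0.09 -0.09 -0.18] shift [-0.0906  0.0463  0.001 ]
```

```bash
python3 -m pendant '[[0,-0.9,0,-0.0915,0.02,0,1],[0,-0.9,0,-0.0915,0.02,0,1],[0,-0.9,0,-0.0915,0.02,0,1],[0,-0.9,0,-0.0915,0.02,0,1]]'; python3 -c "
from h import *
go([.546,.292,.097],R.from_euler('xyz',[-90,0,-109.2],degrees=True))"
```

```text
time: 9.95
ee_pos: [0.5446, 0.2908, 0.2165]
eef_rot: [-89.9, 0.2, -109.3]
wrist_force: [0.2, 1.0, 0.3]
gripper_width: 0.0857
turn [-0.1  -0.06 -0.16] shift [-0.0013  0.1195  0.0007]
```

```bash
python3 -m pendant '[[0,0,0,-0.001,0.05,0.0005,0.7],[0,0,0,-0.001,0.1,0.0005,0.7],[0,0,0,-0.001,0.12,0.0005,0.7],[0,0,0,-0.001,0.12,0.0005,0.7]]'; python3 -c "
from h import *
go([.546,.292,.097],R.from_euler('xyz',[-90,0,-109.2],degrees=True))"
```

```text
time: 10.45
ee_pos: [0.545, 0.2906, 0.0958]
eef_rot: [-90.0, 0.1, -109.3]
wrist_force: [-0.2, 0.4, 0.3]
gripper_width: 0.06
turn [-0.01 -0.12 -0.06] shift [-0.0016 -0.0012  0.0005]
```

Close with 60 N, then check before lifting.

```bash
python3 -m pendant '[[0,0,0,-0.0015,-0.001,0,0],[0,0,0,-0.0015,-0.001,0,0],[0,0,0,-0.0015,-0.001,0,0],[0,0,0,-0.0015,-0.001,0,0],[0,0,0,-0.0015,-0.001,0,0]]' 60; python3 -m pendant '[[0,0,0,0,0,0,0],[0,0,0,0,0,0,0]]'
```

```text
time: 11.08
ee_pos: [0.5469, 0.2927, 0.0992]
eef_rot: [-89.8, 0.2, -109.3]
wrist_force: [-0.5, -0.7, 6.2]
gripper_width: 0.0151
time: 11.32
ee_pos: [0.547, 0.2928, 0.0994]
eef_rot: [-89.8, 0.2, -109.3]
wrist_force: [0.0, 0.0, 0.2]
gripper_width: 0.0153
```

```bash
python3 -m pendant '[[0,0,0,0,-0.03,0,0],[0,0,0,0,-0.08,0,0],[0,0,0,0,-0.13,0,0],[0,0,0,0,-0.13,0,0],[0,0,0,0,-0.13,0,0]]'; python3 - <<'E'
from h import *
p,r=pose(); 
n=np.array([-np.sin(.35)*np.cos(np.radians(-9.6)),-np.sin(.35)*np.sin(np.radians(-9.6)),np.cos(.35)]); print(n,p)
y=-n; tgt=None
# keep current yaw: minimal rotation taking tool y to -n
Y=r.as_matrix()[:,1]; ax=np.cross(Y,y); ang=np.arcsin(np.linalg.norm(ax)); Rt=R.from_rotvec(ax/np.linalg.norm(ax)*ang)*r
print(Rt.as_euler('xyz',degrees=True)); np.save('Rt.npy',Rt.as_matrix())
pad=np.array([.5665,-.0155,.067]); go(pad+n*(.085+.06),Rt)
im,d=snapshot('side'); W=cloud('side',d); save('s4',im[:, :]); 
k=(np.hypot(W[...,0]-p[0],W[...,1]-p[1])<.02)&(W[...,2]<p[2]-.01)&(W[...,2]>.08); q=W[k]; print(k.sum(), q.min(0),q.mean(0)); h=q[:,2]
lo=q[h<h.min()+.004]; print(lo.mean(0),'tcp-tip',p[2]-h.min())
E
```

```text
time: 11.95
ee_pos: [0.5462, 0.2924, 0.2288]
eef_rot: [-89.8, 0.2, -109.3]
wrist_force: [-0.3, -0.1, -0.3]
gripper_width: 0.0156
[-0.33809588  0.05718464  0.93937271] [0.5461543  0.29239878 0.22883352]
[ -70.2120231     3.31987591 -108.74379646]
turn [19.61  0.    3.19] shift [0.2923 0.0249 0.0719]
369 [0.53205581 0.28443666 0.14249587] [0.5449016  0.29894344 0.19182184]
[0.54503936 0.2936573  0.14397721] tcp-tip 0.0863376532945005
```

```bash
cat > pad.py <<'E'
from h import *
import sys
def pad(cam,im,T=None):
    c=calibration(cam); T=np.array(c['cam_to_world']) if T is None else T
    hsv=cv2.cvtColor(im,cv2.COLOR_RGB2HSV); m=((hsv[...,0]<18)&(hsv[...,0]>5)&(hsv[...,1]>90)&(hsv[...,1]<190)&(hsv[...,2]>120)).astype(np.uint8)
    n,l,s,ct=cv2.connectedComponentsWithStats(m)
    for i in range(1,n):
        if s[i,4]<10: continue
        u,v=ct[i]; ray=T[:3,:3]@[(u-c['cx'])/c['fx'],(v-c['cy'])/c['fy'],1]; P=T[:3,3]+ray*(.067-T[2,3])/ray[2]
        if np.hypot(P[0]-.566,P[1]+.017)<.04: print(cam,ct[i].round(1),s[i,4],P.round(4))
if __name__=='__main__':
    for cam in ('top','side'): pad(cam,cv2.cvtColor(cv2.imread(f'pics/{cam}.png'),cv2.COLOR_BGR2RGB))
E
python3 pad.py
```

```text
top [319.  273.1] 36 [ 0.5664 -0.0167  0.067 ]
side [347.3 254.2] 19 [ 0.5664 -0.0149  0.067 ]
```

```bash
python3 -m pendant '[[0,0,0,0.2,0,0.1,0],[0,0,0,0.3,0,0.08,0],[0,0,0,0.36,0,0.08,0],[0,0,0,0.36,0,0.08,0],[0,0,0,0.36,0,0.08,0]]'; python3 -m pendant '[[19.6,0,3.2,0.06,0,0.01,0],[19.6,0,3.2,0.06,0,0.01,0],[19.6,0,3.2,0.06,0,0.01,0]]'; python3 - <<'E'
from h import *
from pad import pad
im,d=snapshot('wrist'); save('w5',im); pad('wrist',im); print(pose()[0],read_state()['eef_rot'])
W=cloud('wrist',d); hsv=cv2.cvtColor(im,cv2.COLOR_RGB2HSV); g=(im[...,1].astype(int)>im[...,0]+15)&(np.hypot(W[...,0]-.566,W[...,1])<.12)&(W[...,2]>.02)
q=W[g]; A=np.c_[q[:,:2],np.ones(len(q))]
for _ in range(4):
    k=np.linalg.lstsq(A,q[:,2],rcond=None)[0]; e=abs(q[:,2]-A@k); s=e<.002; A=A[s]; q=q[s]
n=np.r_[-k[:2],1]; n/=np.linalg.norm(n); print('n',n,np.degrees(np.arccos(n[2])),np.degrees(np.arctan2(n[1],n[0])),len(q),'z',k@[.566,-.0155,1])
E
```

```text
time: 12.62
ee_pos: [0.5109, -0.0177, 0.2252]
eef_rot: [-90.1, 0.1, -109.3]
wrist_force: [1.3, -0.4, -1.0]
gripper_width: 0.0153
time: 13.0
ee_pos: [0.4965, -0.0773, 0.2205]
eef_rot: [-70.9, 3.2, -108.9]
wrist_force: [-0.3, -0.6, -0.4]
gripper_width: 0.0157
wrist [312.4 134.8] 254 [ 0.5723 -0.0156  0.067 ]
[ 0.49866111 -0.07724785  0.22324074] [ -70.75527288    3.20483747 -108.80615925]
n [-0.31574813  0.06857041  0.9463621 ] 18.8509884317818 167.74744112375728 8491 z 0.06905999269412869
```

View pics/w5.png

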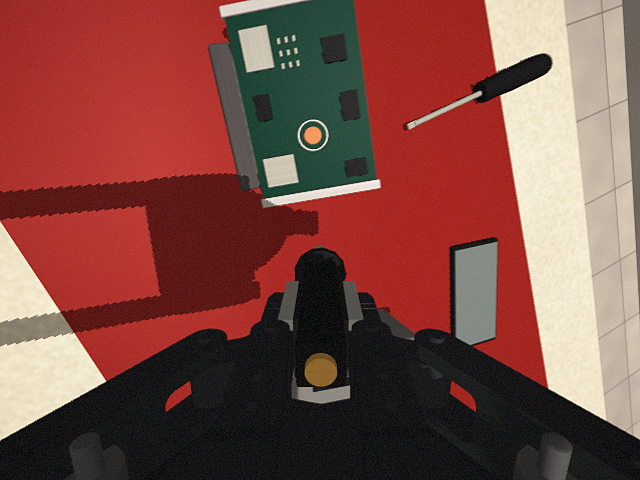

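Pad at (312,135), held probe at (320,300), grip looks straight. The arm was still settling when this was taken, so I'll re-measure once it is at rest.

```bash
python3 -m pendant '[[0,0,0,0,0,0,0],[0,0,0,0,0,0,0],[0,0,0,0,0,0,0]]'; cat > f.py <<'E'
from h import *
from pad import pad
T=np.array(calibration('wrist')['cam_to_world']); im,d=snapshot('wrist'); T2=np.array(calibration('wrist')['cam_to_world']); print('move',(T2-T)[:3,3])
pad('wrist',im,T); print(pose()[0],read_state()['eef_rot'])
W=cloud('wrist',d); g=(im[...,1].astype(int)>im[...,0]+15)&(np.hypot(W[...,0]-.566,W[...,1])<.12)&(W[...,2]>.02)
q=W[g]; A=np.c_[q[:,:2],np.ones(len(q))]
for _ in range(4):
    k=np.linalg.lstsq(A,q[:,2],rcond=None)[0]; e=abs(q[:,2]-A@k); s=e<.002; A=A[s]; q=q[s]
n=np.r_[-k[:2],1]; n/=np.linalg.norm(n); print('n',n,np.degrees(np.arccos(n[2])),np.degrees(np.arctan2(n[1],n[0])),len(q),'z',k@[.567,-.0155,1])
Rt=R.from_matrix(np.load('Rt.npy')); n=-Rt.as_matrix()[:,1]; go(np.array([.567,-.0155,.067])+n*(.0855+.025),Rt)
E
python3 f.py
```

```text
time: 13.42
ee_pos: [0.4995, -0.0769, 0.2235]
eef_rot: [-70.8, 3.2, -108.7]
wrist_force: [-0.2, 0.2, 0.0]
gripper_width: 0.0153
move [-2.03082954e-04 -5.06517727e-05 -1.42906136e-04]
wrist [307.6 137.2] 242 [ 0.5683 -0.0156  0.067 ]
[ 0.4993194  -0.07690764  0.22336875] [ -70.81111054    3.19948178 -108.75142433]
n [-0.30681862  0.07181908  0.94905445] 18.367582507227354 166.82559301657915 7029 z 0.06759161644046077
turn [0.6  0.03 0.12] shift [-0.0708  0.0557 -0.0121]
```

```bash
python3 -m pendant '[[0.6,0,0.1,-0.03,0.01,-0.012,0],[0.6,0,0.1,-0.0708,0.03,-0.012,0],[0.6,0,0.1,-0.0708,0.0557,-0.012,0],[0.6,0,0.1,-0.0708,0.0557,-0.012,0],[0.6,0,0.1,-0.0708,0.0557,-0.012,0]]'; python3 -m pendant '[[0,0,0,0,0,0,0],[0,0,0,0,0,0,0],[0,0,0,0,0,0,0]]'; python3 - <<'E'
from h import *
Rt=R.from_matrix(np.load('Rt.npy')); n=-Rt.as_matrix()[:,1]; go(np.array([.567,-.0155,.067])+n*(.0855+.015),Rt)
ims=[]
for cam,(u,v) in (('side',(346,240)),('top',(320,273))):
    im,d=snapshot(cam); save(cam+'6',im); ims.append(cv2.resize(im[v-50:v+50,u-50:u+50],(400,400),interpolation=cv2.INTER_CUBIC))
save('c6',np.hstack(ims))
E
```

```text
time: 14.1
ee_pos: [0.5298, -0.0095, 0.1716]
eef_rot: [-70.2, 3.3, -108.7]
wrist_force: [-0.3, -0.3, -0.9]
gripper_width: 0.0152
time: 14.48
ee_pos: [0.53, -0.0098, 0.1723]
eef_rot: [-70.1, 3.3, -108.8]
wrist_force: [1.0, -0.6, 0.4]
gripper_width: 0.0151
turn [-0.07 -0.01  0.02] shift [-0.0004  0.0112 -0.001 ]
```

View pics/c6.png

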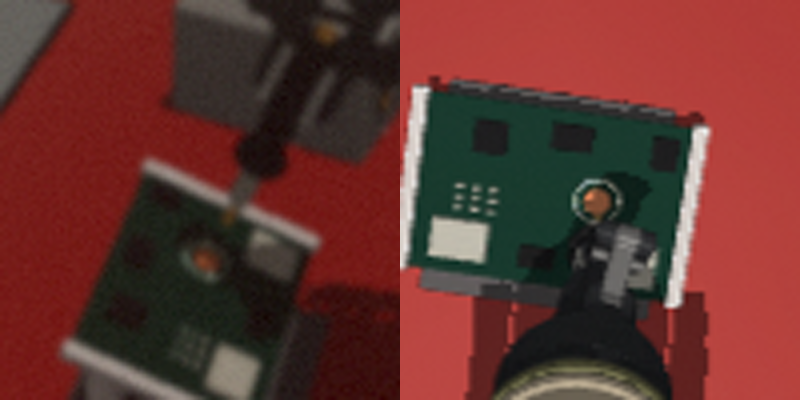

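The probe's line in the side crop, from (325,35) to its tip at (230,215), extends onto the pad at (205,260). The top crop shows the pad clear in front of the nose. Next: a force baseline, then descend along the axis.

```bash
cat > fm.py <<'E'
from h import *
import sys
N=int(sys.argv[1]); F=[];P=[]
n=-np.load('Rt.npy')[:,1]
for i in range(N):
    snapshot('top'); s=read_state(); F.append(s['wrist_force']); P.append(s['ee_pos'])
F=np.array(F);P=np.array(P).mean(0); g=(P-[.567,-.0155,.067])
print('F',F.mean(0).round(2),'Fn',(F@n).mean().round(3),'+-',((F@n).std()/N**.5).round(3),'gap(nominal)',(g@n-.0855).round(4),'lateral',(g-n*(g@n)).round(4),'t',s['time'],'w',s['gripper_width'])
E
python3 fm.py 15; python3 -m pendant '[[0,0,0,0,0.012,-0.001,0],[0,0,0,0,0.022,-0.001,0],[0,0,0,0,0.022,-0.001,0],[0,0,0,0,0.022,-0.001,0]]'; python3 fm.py 10
```

```text
F [ 0.12  0.2  -0.75] Fn -0.736 +- 0.111 gap(nominal) 0.0257 lateral [ 0.0004 -0.0004  0.0002] t 15.325 w 0.015041596594313767
time: 15.82
ee_pos: [0.5363, -0.0104, 0.1503]
eef_rot: [-70.2, 3.3, -108.7]
wrist_force: [0.1, 0.4, 0.6]
gripper_width: 0.0148
F [-0.23  0.07 -0.68] Fn -0.56 +- 0.204 gap(nominal) 0.0039 lateral [-0.0002 -0.     -0.0001] t 16.325 w 0.015256808946828222
```

```bash
python3 -m pendant '[[0,0,0,0,0.003,0,0],[0,0,0,0,0.005,0,0],[0,0,0,0,0.007,0,0],[0,0,0,0,0.007,0,0]]'; python3 fm.py 20
```

```text
time: 16.82
ee_pos: [0.5388, -0.0108, 0.144]
eef_rot: [-70.2, 3.3, -108.7]
wrist_force: [-1.1, 0.5, 0.8]
gripper_width: 0.0153
F [-0.52  0.22  0.51] Fn 0.666 +- 0.117 gap(nominal) -0.0032 lateral [-0.0004 -0.     -0.0001] t 17.825 w 0.015350790962601528
```

Contact force is about 1.36 N, so about 2.9 mm in, against 3.2 mm from geometry. These agree, so I'll advance 2 mm more.

```bash
python3 -m pendant '[[0,0,0,0,0.001,0,0],[0,0,0,0,0.002,0,0],[0,0,0,0,0.002,0,0],[0,0,0,0,0.002,0,0]]'; python3 fm.py 40; python3 e.py 7; python3 - <<'E'
from h import *
im,d=snapshot('side'); save('s7',im)
print(read_state()['eef_rot'])
t=cv2.imread('pics/s7.png'); tt=cv2.imread('pics/t_7.png'); f=lambda i,u,v,s:cv2.resize(i[v-s:v+s,u-s:u+s],(400,400),interpolation=cv2.INTER_CUBIC)
cv2.imwrite('pics/c7.png',np.hstack([f(t,346,240,40),f(tt,400,270,110)]))
E
```

```text
time: 18.32
ee_pos: [0.5395, -0.011, 0.1423]
eef_rot: [-70.2, 3.3, -108.7]
wrist_force: [-0.9, -0.3, 0.8]
gripper_width: 0.0151
F [-0.77  0.03  1.22] Fn 1.407 +- 0.071 gap(nominal) -0.0052 lateral [-0.0004 -0.     -0.0001] t 20.325 w 0.015221944243966843
[0.0276 0.03   0.1345] [-0.0036  0.0207  0.0861] [0.0486 0.0362 0.1418] 95
[ -70.18982958    3.292071   -108.73442268]
```

View pics/c7.png

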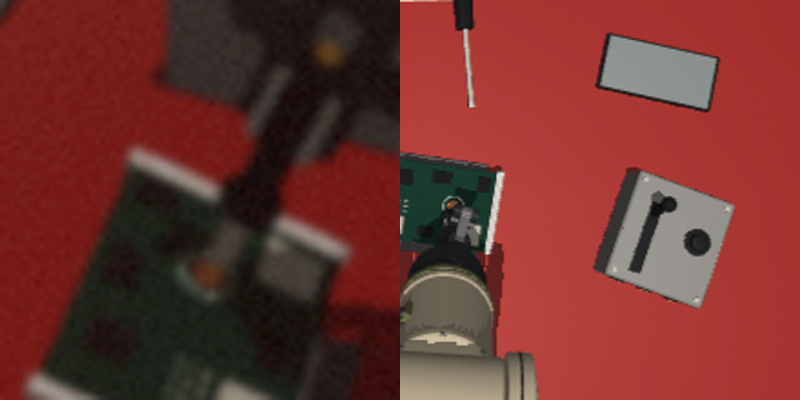

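```bash
python3 -c "
from cell import *; print(close_job(), read_state()['time'])"
```

```text
the job is handed in; nothing more can be done
the job is handed in; nothing more can be done
```

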